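# Lower the ratcheted lamp arm of a culture microscope

### The arm

A 6-joint arm with a two-finger parallel gripper is mounted at the origin on the work surface. World frame = base frame: x ahead of the robot, y to its left, z up, the work surface at z = 0. Lengths are in m, angles in degrees, forces in N, time in s.
With the tool pointing down it reaches from about 0.35 to 0.725 m from the base axis. Payload 6 kg.
Tool frame: the origin (TCP) lies at the very end of the fingers, on their centre line; the grasp point (between the pads) lies 19 mm behind it; y points along the fingers, z is the direction in which the jaws open and shut, and the axes are right-handed (so a half turn about y gives the same grasp; the last joint's range is limited). The gripper opens to 85 mm and grips with 20 to 120 N. Pads are 22 mm wide; open, the fingers measure 114 mm over their backs; the gripper's body (76 mm by 85 mm) begins 54 mm behind the grasp point. The pads swing forward as they close: fully open they stand 13 mm farther back than shut.
Start: joints at [87.76, 2.303, 4.859, 0, -92.561, -19.12], TCP at [0.219, 0.559, 0.231] pointing down, gripper open.
Joint ranges: [-146.85, 146.85], [-73.84, 115.35], [-62.03, 85.46], [-188.31, 113.3], [-161.28, -10.13], [-171.36, 171.36]. Speed limits (degrees/s): [147.25, 147.25, 172.46, 180, 180, 180].

### API

Orientations are given as a 3x3 rotation matrix whose columns are the frame's x, y, z axes.
In Python, from cell import ctrl gives the robot as it stands. The module is installed in compiled form; this text tells all that it offers.
- The arm moves only by the shell command python3 -m inch 'ROWS' [FORCE]. ROWS is JSON, one flat list of numbers, 7 for each row, row after row: the shift along the world's x, y, z in m, then the turn, a rotation vector about the world's x, y, z in degrees, then the gripper's target within -1 to 1 (shut at 1, half-way at 0, fully open at -1). A call has 1 to 5 rows; each row is the pose to reach, as a shift and turn from the pose commanded when the call began; what a row does not reach only later rows make up. A row lasts 1/10 s, in which the tool goes at most 50 mm and 8.59 degrees, less where a joint would pass 70% of its speed; a pose out of reach is approached as far as the arm can. A call with a gripper value outside its range is refused whole. The fingers move at their own pace and stop on an object; FORCE is the grip in N (left out, the last holds). Time passes only in rows, so rows that repeat a pose let the fingers close. It gives the time, the measured TCP pose, the force and the opening at its end, in the units of the state.
- ctrl.state(): the state, without advancing time (a new reading comes with each control period).
- ctrl.read_camera(name): name is "scene" or "top"; returns the picture (420x560x3 uint8, blue, green, red); there is no depth.
- ctrl.camera_model(name): a dict with "fx", "fy", "cx", "cy" (pixels), "k1" (the pictures are not rectified: a ray, as slopes to the right and down, at radius r is drawn at 1 + k1 r^2 times it, then the intrinsics apply), "pose" (4x4, takes a point from camera to world coordinates). Camera axes: x right, y up, looking along -z (the intrinsics and any distortion apply to the point x, -y, -z); pixel columns grow to the right and rows downward; lengths in m; the calibration is good to about 2 mm. A picture is of the moment at which its call begins. camera_model takes no time and is no camera call.
- ctrl.sign_off(): hands the job in, once; it reports no verdict.
Trained networks look in the newest picture that a camera, given by its name, has taken for a name from the list of things; names that differ only in an ending like _2 or _b are one class to them, and where a whole thing is asked for, a point or a joint stands for the part that bears it (a point fixed in the world has none). Each returns a list of dicts, best first, with "p" (0 to 1); they miss things now and then, are a little off and sometimes report something else, mostly with a low value. They report only what shows in the picture. A call takes as long as a camera call. They do not tell look-alikes from the thing itself.
- ctrl.find_in(camera, name): "centre" ([x, y, z] in m, in world coordinates, good to about 4 mm: the middle of the surface that is visible of it).
- ctrl.tip_of(camera, name): "centre" ([x, y, z] in m, in world coordinates, good to about 4 mm: a listed point, or the origin of a listed thing).
The state is a dict: "time_s": time; "joint_pos": joint angles; "qd": joint speeds; "effort": joint torques, N m; "eef_pos": TCP position; "tcp_rot": TCP orientation; "force": force on the tool from outside, world axes, zero at the start; "torque": the same for the moment, N m; "grip_width": opening from 0.0 (shut) to 1.0 (fully open).
Only numpy, scipy, OpenCV 4.12 (cv2) and the standard library are available. Lean on these libraries where they do the work, as an engineer would, in place of code of your own. Each camera call takes 0.05 s, during which the arm holds its last target. There are 200 camera calls.

### The job

The lamp arm of the culture microscope is parked tilted up, held there by its ratchet. With the fingertips press down the round cross-bar of its release lever so that the pawl leaves the teeth, and keeping it pressed push the arm steadily down, without forcing or slamming it, until it lies level on its stop; then let go so that the pawl springs into the bottom notch. Only push: never grip or lift the arm, and leave the well plate on the stage and the loose things around the microscope where they are.

Things in the scene. Friction and masses are not known exactly. Their poses are not given: they have to be found in the camera images.
- microscope: Compact inverted culture microscope, fixed on the bench: white base 320 x 200 x 60 mm, aluminium stage plate (top 100 mm above the bench), white column with a yoke at its back. Origin: centre of the underside. Its own -x points to its front, where the lamp arm reaches; y is parallel to the arm's hinge, z up. It stands side-on to the robot, yaw 1.1 to 2.0 rad.
- hinge_centre (a point): Centre of the lamp arm's hinge in the yoke, at (110, 0, 185) mm in the microscope's frame, so 185 mm above the bench; fixed; hinge axis = the microscope's y. On the -y side of the yoke stands the steel toothed quadrant about this axis, outer radius 66 mm.
- lamp_arm (a joint): Tilt of the white lamp arm (beam 36 wide, 24 deep, lamp head 33 mm in radius hanging under its end, 195 mm from the pivot), rad: 0 = level on its stop, 0.72 = fully up. Balanced but stiff: stays where left, takes 7 to 13 N down on the press bar to move. Its teeth are 0.15 rad apart; the pawl lets the arm rise but stops it going down, after at most one tooth, unless the release lever is pressed.
- release_lever (a joint): Release lever: the pawl and its tail in one dark steel lever pivoted on the arm's -y side. Angle relative to the arm, rad: 0 = pawl fully in a notch, up to 0.14 = resting on a tooth's flank, above 0.15 = clear of the teeth, 0.24 = pressed to its stop. Springs back by itself; takes 3 to 6 N down on the press bar.
- press_bar (a point): Centre of the black round cross-bar at the lever's tail, above the arm: 16 mm thick, parallel to the hinge, reaching 45 mm to the -y and 25 mm to the +y side of this point. From the pivot, arm level: 155 mm ahead (to the front) and 42 mm up with the lever at 0; 163 ahead and 22 up when pressed to its stop; it turns with the arm. Starts 270 to 315 mm above the bench, free from above.
- lamp_face (a point): Centre of the lamp head's lower face, 195 mm ahead of the pivot and 45 mm below the arm's line; with the arm level it stands 140 mm above the bench, 20 mm over the well plate.
- well_plate: Loose lidded clear 12-well plate, 128 x 86 x 20 mm, lying on the stage under the lamp; origin in the centre of its underside.
- tip_box: Loose white pipette-tip box, 85 x 122 x 72 mm, in front of the microscope; origin in the centre of its underside.
- media_bottle: Loose clear bottle, 66 mm across, 150 mm tall, in front of the microscope; origin in the centre of its underside.
- culture_dishes: Loose stack of two culture dishes, 89 mm across, 28 mm tall, behind the microscope; origin in the centre of its underside.
- stage_joystick: Loose round joystick unit, 76 mm across, 54 mm tall, behind the microscope; origin in the centre of its underside.
There are look-alikes about, which are no part of the job. Leave any blue look-alike of the well_plate alone.

How it is judged (in metres and radians):
On the way, in this order (a step that is already met when the one before it is completed fails the run):
1. the release lever is pressed so that the pawl is clear of the teeth while the arm is still up (value of joint release_lever above 0.17 rad and value of joint lamp_arm above 0.2 rad and contact force between the fingers and release_lever above 0.5 N), for 0.02 s.
2. the arm has been pushed down level onto its stop (value of joint lamp_arm below 0.03 rad), for 0.2 s.
At the end, for the whole second after the job is handed in: The lamp arm rests level on its stop (within 0.03 rad), the release lever has sprung back with the pawl in the bottom notch (below 0.06 rad), and the well plate lies flat on the stage within 8 mm of where it was (value of joint lamp_arm below 0.03 rad and value of joint release_lever below 0.06 rad and velocity of joint lamp_arm between -0.05 and 0.05 rad/s and distance of well_plate from where it was at the start of the episode below 0.008 m and angle between well_plate's own z axis and vertical below 0.05 rad); the robot touches nothing.
It fails at once if the lamp arm is lifted (raised above its parked range, or upwards faster than 0.5 rad/s) (value of joint lamp_arm above 0.68 rad or velocity of joint lamp_arm above 0.5 rad/s).
It fails at once if the lamp arm is slammed down (faster than 2 rad/s) (velocity of joint lamp_arm below -2 rad/s).
It fails at once if the arm or its lever is gripped, or forced against the teeth or the stop (more than 50 N from the fingers) (contact force between the fingers and lamp_arm above 50 N).
It fails at once if the well plate is disturbed or lifted (distance of well_plate from where it was at the start of the episode above 0.015 m).
It fails at once if something standing around the microscope is knocked, shifted or lifted by more than 30 mm (distance of any of tip_box, media_bottle, culture_dishes, stage_joystick from where it was at the start of the episode above 0.03 m).
It also fails if it takes over 35 s, if anything falls off the work surface, if the arm or the gripper's body presses on something with over 40 N, if the wrist force passes 120 N, or if a joint passes its speed limit or range.

## Working session

There is one attempt and no reset: what is moved stays moved. The work goes in short steps, Python scripts to look and compute and a shell command to move; the robot and the scene stay as the last step left them, time stands still between calls to the robot, and variables do not carry over. Pictures are saved under pics/ and viewed, about 8 in all and at most 12, crops included, and the job is handed in when it is done.

```bash
mkdir -p pics; cat > h.py <<'E'
import numpy as np,cv2
from cell import ctrl
def proj(cam,P):
    m=ctrl.camera_model(cam);T=np.linalg.inv(np.array(m["pose"]))
    p=T[:3,:3]@np.array(P)+T[:3,3];a=np.array([p[0],-p[1]])/-p[2]
    a=a*(1+m["k1"]*(a@a));return np.array([m["fx"]*a[0]+m["cx"],m["fy"]*a[1]+m["cy"]]).round(1)
E
python3 - <<'E'
from h import *
for c in("scene","top"):
    im=ctrl.read_camera(c);cv2.imwrite(f"pics/{c}0.png",im)
    for n in("press_bar","hinge_centre","lamp_face","microscope","well_plate","tip_box","media_bottle","culture_dishes","stage_joystick"):
        for d in ctrl.tip_of(c,n)[:2]: print(c,n,np.round(d["centre"],3),round(d["p"],2),proj(c,d["centre"]))
s=ctrl.state();print(s["time_s"],s["eef_pos"],np.round(s["tcp_rot"],2),s["force"])
E
```

```text
scene press_bar [ 0.548 -0.039  0.3  ] 0.72 [272.9 173.1]
scene hinge_centre [0.578 0.072 0.183] 0.88 [314.9 205.4]
scene lamp_face [ 0.528 -0.114  0.252] 0.72 [243.  191.8]
scene lamp_face [ 0.548 -0.035 -0.004] 0.64 [275.1 259.5]
scene microscope [ 0.547 -0.035 -0.003] 0.67 [274.9 259.1]
scene well_plate [ 0.537 -0.1    0.1  ] 0.96 [251.9 237.2]
scene well_plate [0.29  0.224 0.004] 0.92 [310.4 191.3]
scene tip_box [ 0.409 -0.293  0.   ] 0.72 [178.1 254.2]
scene media_bottle [ 0.538 -0.313 -0.003] 0.7 [182.2 286.9]
scene culture_dishes [ 0.55   0.215 -0.   ] 0.6 [346.8 235.4]
scene stage_joystick [0.693 0.148 0.002] 0.78 [354.3 270.9]
top press_bar [ 0.545 -0.038  0.3  ] 0.77 [305.7 193.5]
top hinge_centre [0.58  0.075 0.183] 0.63 [262.6 189.9]
top hinge_centre [ 0.536 -0.314 -0.   ] 0.53 [384.  216.3]
top lamp_face [ 0.523 -0.11   0.249] 0.88 [331.8 206. ]
top microscope [ 0.546 -0.03  -0.001] 0.79 [296.7 212.9]
top well_plate [0.296 0.223 0.005] 0.92 [216.  291.3]
top well_plate [ 0.535 -0.098  0.098] 0.82 [321.1 211.1]
top tip_box [ 0.409 -0.287  0.001] 0.9 [377.4 255.4]
top media_bottle [ 0.536 -0.31   0.001] 0.74 [382.8 216.3]
top media_bottle [ 0.522 -0.11   0.247] 0.34 [331.8 206.7]
top culture_dishes [ 0.55   0.215 -0.001] 0.55 [221.2 211.4]
top stage_joystick [0.692 0.151 0.   ] 0.65 [242.  169.3]
1.0 [0.21850891 0.55878146 0.2312826 ] [[-0.93  0.   -0.36]
 [ 0.36 -0.   -0.93]
 [-0.   -1.    0.  ]] [-0.0046984   0.61249156 -1.14303474]
```

View pics/scene0.png

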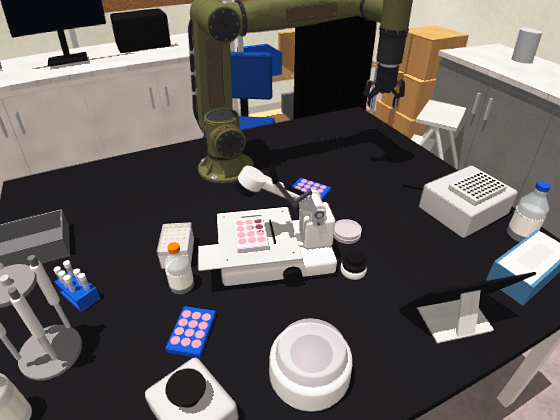

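```bash
python3 - <<'E'
from h import *
im=cv2.imread("pics/top0.png");cv2.imwrite("pics/top0c.png",cv2.resize(im[120:300,180:420],None,fx=3.3,fy=3.3,interpolation=cv2.INTER_CUBIC))
E
```

```text
(no output)
```

View pics/top0c.png

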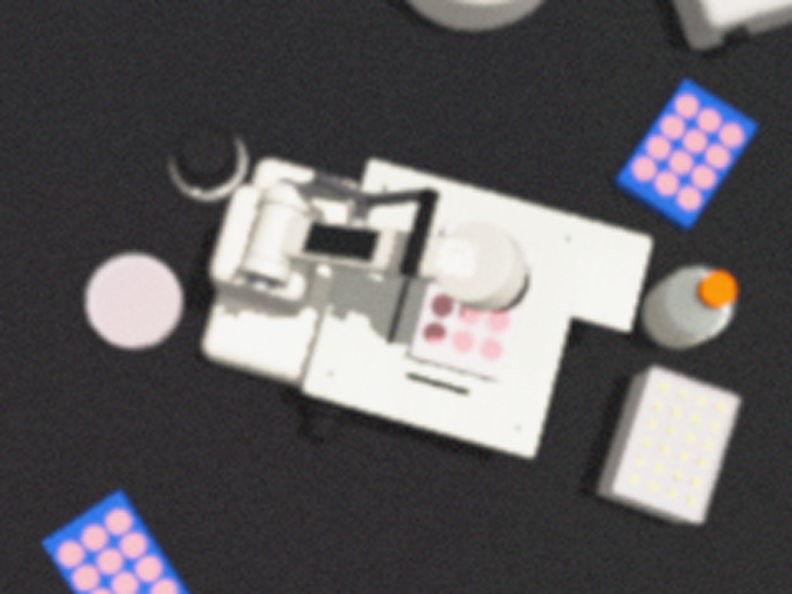

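```bash
python3 -m inch '[0,0,0.045,0,0,-8,1, 0,0,0.09,0,0,-16,1, 0.015,-0.03,0.125,0,0,-24,1, 0.035,-0.065,0.15,0,0,-32,1, 0.055,-0.10,0.17,0,0,-40,1]' 20
python3 -m inch '[0.024,-0.043,0,0,0,-8,1, 0.048,-0.086,0,0,0,-16,1, 0.072,-0.129,0,0,0,-24,1, 0.096,-0.172,0,0,0,-32,1, 0.12,-0.215,0,0,0,-40,1]'
python3 -c "
from h import *
s=ctrl.state();print(s['time_s'],s['joint_pos'],s['eef_pos'],np.round(s['tcp_rot'],3),s['force'])"
```

```text
time_s: 1.5
eef_pos: [0.2739, 0.4577, 0.4033]
tcp_rot: [[-0.475, 0.001, -0.88], [0.88, 0.002, -0.475], [0.001, -1.0, -0.001]]
force: [0.1, -0.2, 0.6]
grip_width: 0.139
time_s: 2.0
eef_pos: [0.3939, 0.2418, 0.4017]
tcp_rot: [[0.202, 0.001, -0.979], [0.979, 0.001, 0.202], [0.001, -1.0, -0.0]]
force: [1.5, 0.9, -0.3]
grip_width: 0.001
2.0 [ 5.67037886e+01 -1.35322023e+01  8.38246072e+00  9.09673286e-04
 -1.11851438e+02 -6.83602359e+01] [0.39391606 0.24181235 0.40169769] [[ 0.202  0.001 -0.979]
 [ 0.979  0.001  0.202]
 [ 0.001 -1.    -0.   ]] [ 1.5358362   0.91512939 -0.26109493]
```

```bash
python3 -m inch '[0.022,-0.041,0,0,0,-1,1, 0.044,-0.082,0,0,0,-2,1, 0.066,-0.123,0,0,0,-3,1, 0.088,-0.164,0,0,0,-4,1, 0.11,-0.20,0,0,0,-5,1]'
python3 -m inch '[0.022,-0.04,0,0,0,0,1, 0.042,-0.078,-0.01,0,0,0,1, 0.042,-0.080,-0.035,0,0,0,1, 0.042,-0.080,-0.045,0,0,0,1, 0.042,-0.080,-0.045,0,0,0,1]'
python3 - <<'E'
from h import *
for c in("scene","top"):
    im=ctrl.read_camera(c);cv2.imwrite(f"pics/{c}1.png",im)
    for n in("press_bar","hinge_centre","lamp_face"):
        for d in ctrl.tip_of(c,n)[:1]: print(c,n,np.round(d["centre"],3),round(d["p"],2),proj(c,d["centre"]))
a=cv2.imread("pics/top1.png")[150:250,230:370];b=cv2.imread("pics/scene1.png")[110:240,220:360]
cv2.imwrite("pics/v1.png",np.hstack([cv2.resize(i,(400,400*i.shape[0]//i.shape[1]))[:280] for i in(a,b)]))
s=ctrl.state();print(s["eef_pos"],np.round(s["joint_pos"],1),proj("top",s["eef_pos"]),proj("scene",s["eef_pos"]))
E
```

```text
time_s: 2.5
eef_pos: [0.504, 0.0415, 0.4018]
tcp_rot: [[0.283, 0.001, -0.959], [0.959, 0.0, 0.283], [0.001, -1.0, -0.001]]
force: [-0.3, 1.3, 0.3]
grip_width: 0.001
time_s: 3.0
eef_pos: [0.545, -0.036, 0.3548]
tcp_rot: [[0.281, -0.003, -0.96], [0.96, -0.0, 0.281], [-0.001, -1.0, 0.003]]
force: [-0.0, -0.3, -0.2]
grip_width: 0.001
scene press_bar [ 0.545 -0.039  0.298] 0.88 [272.4 172.9]
scene hinge_centre [0.579 0.071 0.185] 0.63 [315.  205.1]
scene lamp_face [ 0.528 -0.108  0.251] 0.79 [245.4 191.6]
top press_bar [ 0.535 -0.098  0.096] 0.52 [321.  211.3]
top hinge_centre [0.582 0.077 0.184] 0.6 [262.  189.1]
top lamp_face [ 0.522 -0.11   0.25 ] 0.81 [332.1 206.2]
[ 0.54552258 -0.03578278  0.35702412] [  17.3   -3.    12.9    0.  -105.8  -33.6] [306.7 188.1] [273.4 152.1]
```

View pics/v1.png

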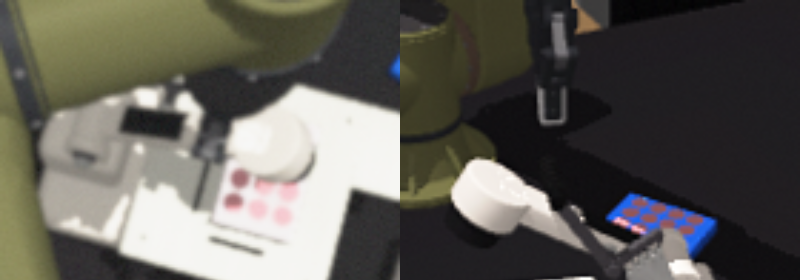

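```bash
python3 -m inch '[0,0,-0.02,0,0,0,1, 0,0,-0.035,0,0,0,1, 0,0,-0.042,0,0,0,1, 0,0,-0.046,0,0,0,1, 0,0,-0.046,0,0,0,1]'
python3 -m inch '[0,0,-0.002,0,0,0,1, 0,0,-0.004,0,0,0,1, 0,0,-0.006,0,0,0,1, 0,0,-0.006,0,0,0,1]'
```

```text
time_s: 3.9
eef_pos: [0.5455, -0.0362, 0.3104]
tcp_rot: [[0.282, -0.0, -0.96], [0.96, -0.0, 0.282], [-0.0, -1.0, 0.0]]
force: [0.0, -0.2, 0.6]
grip_width: -0.002
time_s: 4.3
eef_pos: [0.5455, -0.0372, 0.3063]
tcp_rot: [[0.282, 0.003, -0.959], [0.959, -0.001, 0.282], [-0.001, -1.0, -0.003]]
force: [-1.3, -1.6, 6.4]
grip_width: -0.001
```

```bash
python3 -m inch '[-0.001,-0.003,-0.003,0,0,0,1, -0.002,-0.006,-0.005,0,0,0,1, -0.003,-0.009,-0.007,0,0,0,1, -0.004,-0.012,-0.009,0,0,0,1, -0.004,-0.012,-0.009,0,0,0,1]'
```

```text
time_s: 4.8
eef_pos: [0.5421, -0.049, 0.2974]
tcp_rot: [[0.282, 0.004, -0.959], [0.959, -0.001, 0.282], [0.001, -1.0, -0.004]]
force: [0.2, -1.6, 4.7]
grip_width: -0.001
```

```bash
python3 -m inch '[-0.001,-0.002,-0.0025,0,0,0,1, -0.001,-0.003,-0.005,0,0,0,1, -0.002,-0.005,-0.007,0,0,0,1, -0.002,-0.006,-0.009,0,0,0,1]'
```

```text
time_s: 5.2
eef_pos: [0.5403, -0.0553, 0.2894]
tcp_rot: [[0.282, 0.006, -0.959], [0.959, -0.001, 0.282], [0.0, -1.0, -0.006]]
force: [-0.2, -2.0, 9.4]
grip_width: -0.003
```

```bash
python3 -m inch '[-0.0005,-0.002,-0.004,0,0,0,1, -0.001,-0.004,-0.008,0,0,0,1, -0.0015,-0.006,-0.012,0,0,0,1, -0.002,-0.0075,-0.016,0,0,0,1, -0.0025,-0.009,-0.020,0,0,0,1]'
python3 - <<'E'
from h import *
for c in("scene",):
    im=ctrl.read_camera(c);cv2.imwrite(f"pics/{c}2.png",cv2.resize(im[110:290,170:390],None,fx=3,fy=3))
    for n in("press_bar","lamp_face"):
        for d in ctrl.tip_of(c,n)[:1]: print(c,n,np.round(d["centre"],3),round(d["p"],2))
E
```

```text
time_s: 5.7
eef_pos: [0.537, -0.0669, 0.2711]
tcp_rot: [[0.284, 0.005, -0.959], [0.959, -0.006, 0.284], [-0.004, -1.0, -0.007]]
force: [-3.8, -11.6, 13.5]
grip_width: 0.002
scene press_bar [ 0.537 -0.067  0.262] 0.62
scene lamp_face [ 0.526 -0.117  0.215] 0.89
```

View pics/scene2.png

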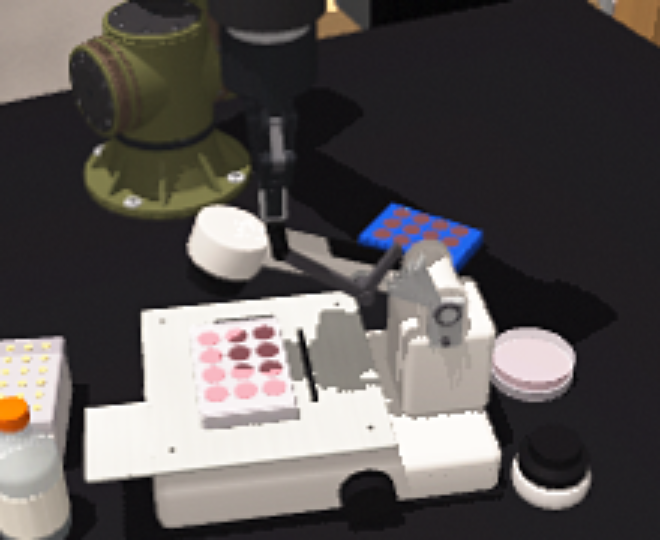

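```bash
python3 -m inch '[-0.001,-0.003,-0.004,0,0,0,1, -0.0015,-0.006,-0.008,0,0,0,1, -0.002,-0.008,-0.012,0,0,0,1, -0.003,-0.010,-0.016,0,0,0,1, -0.0035,-0.012,-0.020,0,0,0,1]'
```

```text
time_s: 6.35
eef_pos: [0.5341, -0.077, 0.2494]
tcp_rot: [[0.283, 0.005, -0.959], [0.959, -0.003, 0.283], [-0.001, -1.0, -0.005]]
force: [-1.1, -3.2, 8.5]
grip_width: -0.003
```

```bash
python3 -m inch '[-0.0005,-0.001,-0.004,0,0,0,1, -0.001,-0.003,-0.008,0,0,0,1, -0.001,-0.004,-0.012,0,0,0,1, -0.0015,-0.005,-0.016,0,0,0,1, -0.002,-0.006,-0.020,0,0,0,1]'
python3 -m inch '[0,-0.001,-0.003,0,0,0,1, 0,-0.001,-0.006,0,0,0,1, 0,-0.001,-0.008,0,0,0,1, 0,-0.001,-0.010,0,0,0,1]'
```

```text
time_s: 6.85
eef_pos: [0.5321, -0.0835, 0.2294]
tcp_rot: [[0.283, 0.004, -0.959], [0.959, -0.004, 0.283], [-0.002, -1.0, -0.005]]
force: [0.8, -4.8, 7.5]
grip_width: -0.002
time_s: 7.25
eef_pos: [0.5319, -0.0843, 0.219]
tcp_rot: [[0.283, 0.003, -0.959], [0.959, -0.004, 0.283], [-0.002, -1.0, -0.004]]
force: [-1.3, -6.0, 7.1]
grip_width: -0.003
```

Near the stop; now millimetre steps watching the force.

```bash
python3 -m inch '[0,0,-0.001,0,0,0,1, 0,-0.0005,-0.002,0,0,0,1, 0,-0.0005,-0.003,0,0,0,1, 0,-0.0005,-0.003,0,0,0,1]'
python3 -m inch '[0,0,-0.001,0,0,0,1, 0,0,-0.002,0,0,0,1, 0,0,-0.002,0,0,0,1]'
```

```text
time_s: 7.65
eef_pos: [0.5317, -0.0846, 0.2157]
tcp_rot: [[0.283, 0.003, -0.959], [0.959, -0.003, 0.283], [-0.002, -1.0, -0.003]]
force: [-1.2, -4.9, 7.2]
grip_width: 0.001
time_s: 7.95
eef_pos: [0.5318, -0.0848, 0.2145]
tcp_rot: [[0.283, 0.003, -0.959], [0.959, -0.004, 0.283], [-0.003, -1.0, -0.004]]
force: [-2.8, -5.4, 8.9]
grip_width: -0.002
```

```bash
python3 -m inch '[0,0,-0.001,0,0,0,1, 0,0,-0.002,0,0,0,1, 0,0,-0.002,0,0,0,1]'
python3 -m inch '[0,0,-0.001,0,0,0,1, 0,0,-0.002,0,0,0,1, 0,0,-0.002,0,0,0,1]'
```

```text
time_s: 8.25
eef_pos: [0.5318, -0.085, 0.2138]
tcp_rot: [[0.283, 0.005, -0.959], [0.959, -0.004, 0.283], [-0.003, -1.0, -0.006]]
force: [-4.6, -4.9, 13.2]
grip_width: 0.0
time_s: 8.55
eef_pos: [0.5319, -0.0853, 0.2131]
tcp_rot: [[0.283, 0.006, -0.959], [0.959, -0.005, 0.283], [-0.003, -1.0, -0.007]]
force: [-6.6, -3.7, 18.1]
grip_width: -0.0
```

```bash
python3 -m inch '[0,0,0.004,0,0,0,1, 0,0.001,0.010,0,0,0,1, 0.001,0.004,0.018,0,0,0,1, 0.002,0.006,0.028,0,0,0,1, 0.002,0.008,0.04,0,0,0,1]'
python3 -m inch '[0,0,0.02,0,0,0,1, 0,0,0.045,0,0,0,1, 0,0,0.08,0,0,0,1, 0,0,0.12,0,0,0,1, 0,0,0.12,0,0,0,1]'
python3 - <<'E'
from h import *
for c in("scene","top"):
    im=ctrl.read_camera(c)
    if c=="scene":cv2.imwrite(f"pics/{c}3.png",cv2.resize(im[110:290,170:390],None,fx=3,fy=3))
    for n in("press_bar","lamp_face","well_plate"):
        for d in ctrl.tip_of(c,n)[:2]: print(c,n,np.round(d["centre"],3),round(d["p"],2))
E
```

```text
time_s: 9.05
eef_pos: [0.5333, -0.0741, 0.2472]
tcp_rot: [[0.281, -0.002, -0.96], [0.96, 0.0, 0.281], [-0.0, -1.0, 0.002]]
force: [0.0, -0.8, -0.6]
grip_width: -0.004
time_s: 9.55
eef_pos: [0.5342, -0.0751, 0.3738]
tcp_rot: [[0.282, 0.009, -0.959], [0.959, -0.0, 0.282], [0.002, -1.0, -0.008]]
force: [0.1, 0.1, 0.0]
grip_width: -0.0
scene press_bar [ 0.536 -0.075  0.225] 0.62
scene lamp_face [ 0.533 -0.075  0.228] 0.7
scene lamp_face [ 0.526 -0.112  0.142] 0.67
scene well_plate [ 0.537 -0.1    0.099] 0.86
top press_bar [ 0.532 -0.077  0.227] 0.55
top well_plate [ 0.703 -0.325  0.002] 0.97
top well_plate [ 0.534 -0.099  0.098] 0.84
```

View pics/scene3.png

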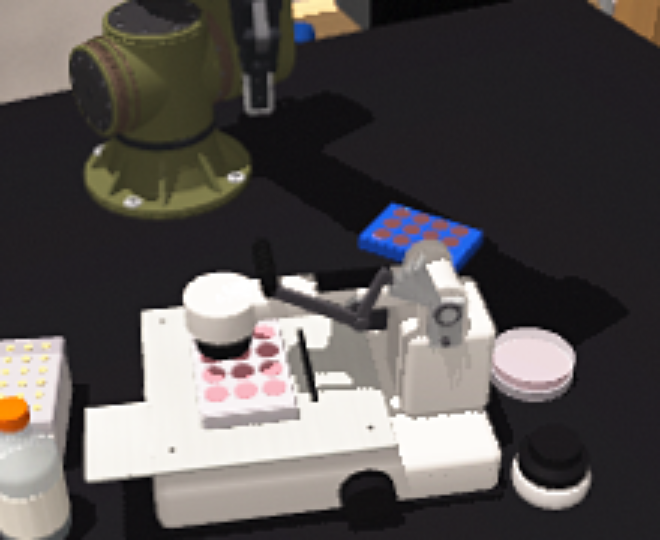

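```bash
python3 -c "
from cell import ctrl
print(ctrl.state()['force']);print(ctrl.sign_off())"
```

```text
[ 0.41638441  0.06857796 -0.69797392]
the job is handed in; nothing more can be done
None
```

The lamp arm is down on its stop, the release lever has sprung back, and the job is handed in at about 10 s of the 35 s allowed. No verdict was reported.

I pressed the bar with the closed fingertips and followed its arc down with the lever held. At the stop the force rose to about 18 N, and then I withdrew straight up and clear.

- **Arm level:** the lamp face measures 142 mm above the bench in the scene camera, against 140 mm expected. A second, higher-scoring lamp-face report at 228 mm was a false one: it sits on the bar.
- **Pawl in the notch:** the bar centre reads about 226 mm, against 227 mm expected with the lever at 0. The lever and arm angles themselves can't be read, so both checks rest on camera positions good to about 4 mm.
- **Well plate:** the measured position is within about 1 mm of where it was at the start. The loose things near the microscope looked unmoved in the last picture.
- **Gripper:** it hangs free with the measured force near zero.

During the push the sideways friction force reached about 12 N at one point, with no effect on the motion.

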